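# Lay out the brass trombone parts in the sorting tray

## Task

Gather the four golden brass trombone parts into the black sorting tray, each centred on its own coloured pad and the same way up as it is now: the mouthpiece standing on the red pad, the U-shaped tuning slide flat on the blue pad, the solid valve cap on the green pad and the open lock ring on the white pad. The silver nickel-plated mouthpiece and slide belong to another customer: leave them undisturbed where they are.

Things in the scene. Friction and masses are not known exactly. Their poses are not given: they have to be found in the camera images.
- mouthpiece_brass: Golden brass trombone mouthpiece, 84 mm tall, standing upside down on its 39 mm rim; the cup narrows upward to a round, slightly tapered shank 12 mm across, from 44 to 84 mm up. Origin: centre of the underside, z up along the shank; round, its yaw means nothing. About 110 g (all masses vary by some 30 %).
- slide_brass: Golden brass U-shaped tuning slide lying flat: two round legs 13 mm thick, joined by a bow at the +x end and a thin brace; 84 mm long (its x), 44 mm wide over both legs (its y), 13 mm high. Origin: centre of that outline, at the underside, z up. Legs straight and parallel from x = -35 to +20 mm: grip across both at the origin. About 90 g.
- valve_cap_brass: Golden brass rotary-valve cap: a solid disc with a knurled edge, 42 mm in diameter and 15 mm thick, with a 12 mm round stud 3 mm high in the middle of its top (18 mm in all). Origin: centre of the underside, z up; round. About 80 g.
- lock_ring_brass: Golden brass bell lock ring lying flat: 44 mm outer diameter, 28 mm hole, 14 mm high. Origin: on its axis, at the underside, z up; round. About 60 g.
- mouthpiece_nickel: Look-alike that stays: silver-coloured nickel-plated trombone mouthpiece, 84 mm tall, standing upside down on its 39 mm rim; the cup narrows upward to a round, slightly tapered shank 12 mm across, from 44 to 84 mm up. Origin: centre of the underside, z up along the shank; round, its yaw means nothing. About 110 g (all masses vary by some 30 %).
- slide_nickel: Look-alike that stays: silver-coloured nickel-plated U-shaped tuning slide lying flat: two round legs 13 mm thick, joined by a bow at the +x end and a thin brace; 84 mm long (its x), 44 mm wide over both legs (its y), 13 mm high. Origin: centre of that outline, at the underside, z up. Legs straight and parallel from x = -35 to +20 mm: grip across both at the origin. About 90 g.
- pad_red: Red square pad, 80 x 80 x 3 mm, in the middle of a bay (100 mm square inside) of the black tray. Origin: centre of its underside, x and y along its sides, top 3 mm above. The tray is fixed, turned up to 0.25 rad, 2 x 2 bays, 215 mm outside, walls 5 mm thick with tops 12 mm above the pad's underside (16 mm above the bench). Which pad is in which bay varies.
- pad_blue: Blue square pad, 80 x 80 x 3 mm, in the middle of a bay (100 mm square inside) of the black tray. Origin: centre of its underside, x and y along its sides, top 3 mm above. The tray is fixed, turned up to 0.25 rad, 2 x 2 bays, 215 mm outside, walls 5 mm thick with tops 12 mm above the pad's underside (16 mm above the bench). Which pad is in which bay varies.
- pad_green: Green square pad, 80 x 80 x 3 mm, in the middle of a bay (100 mm square inside) of the black tray. Origin: centre of its underside, x and y along its sides, top 3 mm above. The tray is fixed, turned up to 0.25 rad, 2 x 2 bays, 215 mm outside, walls 5 mm thick with tops 12 mm above the pad's underside (16 mm above the bench). Which pad is in which bay varies.
- pad_white: White square pad, 80 x 80 x 3 mm, in the middle of a bay (100 mm square inside) of the black tray. Origin: centre of its underside, x and y along its sides, top 3 mm above. The tray is fixed, turned up to 0.25 rad, 2 x 2 bays, 215 mm outside, walls 5 mm thick with tops 12 mm above the pad's underside (16 mm above the bench). Which pad is in which bay varies.
Mind the look-alikes: they are no part of the job. What is shaped like the slide_brass but purple is not meant. Of the things that look like the pad_white, take the one that is farthest to the robot's right at the start.

How it is judged:
By the outcome, as a careful person would: the job done as asked, in the order asked, and still so for the second after the job is handed in, with the robot touching nothing.
It also fails if it takes over 128 s, if anything falls off the work surface, if the arm or the gripper's body presses on something with over 40 N, if the wrist force passes 120 N, or if a joint passes its speed limit or range.

## Robot

A 6-joint arm with a two-finger parallel gripper is mounted at the origin on the work surface. World frame = base frame: x ahead of the robot, y to its left, z up, the work surface at z = 0. Lengths are in mm, angles in rad, forces in N, time in s.
With the tool pointing down it reaches from about 425 to 1125 mm from the base axis. Payload 14.9 kg.
Tool frame: the origin (TCP) lies midway between the tips of the shut fingers; the grasp point (between the pads) lies 19 mm behind it; z points along the fingers, y is the line along which they close (so a half turn about z gives the same grasp; the last joint's range is limited). The gripper opens to 91 mm and grips with 3 to 60 N. Pads are 32 mm wide; open, the fingers measure 118 mm over their backs; the gripper's body (76 mm by 178 mm) begins 60 mm behind the grasp point.
Start: joints at [1.213, 0.379, 1.734, -0, 1.028, -0.033], TCP at [223.391, 663.411, 213.932] pointing down, gripper open.
Joint ranges: [-2.77, 2.77], [-0.74, 2.19], [0, 2.66], [-1.06, 4.2], [0.31, 2.87], [-3.08, 3.08]. Speed limits (rad/s): [1.89, 1.89, 2.39, 3.14, 3.14, 3.14].

## Interface

Orientations are given as a 3x3 rotation matrix whose columns are the frame's x, y, z axes.
In Python, from cell import robot gives the robot as it stands. The module is installed in compiled form; this text tells all that it offers. Calls block until the motion is done:
- robot.goto(position, orientation): joint-space move of the TCP to a pose.
- robot.servo_line(position, frame=None, max_speed=150, until_force=None): straight line of the TCP; frame=None keeps the orientation; max_speed is the mean speed in mm/s. With until_force (N) it stops when the force on the tool has changed by that much, and returns True; else False.
- robot.set_joints(angles): joint-space move.
- robot.ungrasp() and robot.grasp(force=None): open the fingers fully, or close them until they stop; force is the grip in N (None keeps the last).
- robot.wait(seconds).
- robot.ik(position, orientation): joint angles nearest the present ones, or None.
- robot.sense(): the state.
- robot.camera(name): name is "scene" or "top" or "wrist"; returns (picture, depth): 384x512x3 uint8, red, green, blue; 384x512 float32, mm along the optical axis (not along the pixel's ray), 0 where there is no reading.
- robot.get_calibration(name): a dict with "mtx" (3x3 intrinsics, pixels), "rvec" (rotation vector, rad) and "tvec" (3), from world to camera coordinates, as OpenCV has them; the wrist camera has in their place "mount" (4x4, takes a point from camera to tool coordinates, whose origin is the TCP and whose axes are the flange's). Camera axes: x right, y down, z forward; pixel columns grow to the right and rows downward; lengths in mm; the calibration is good to about 2 mm. A picture is of the moment at which its call begins: read the wrist's pose just before it. get_calibration takes no time and is no camera call.
A pose or a line that the arm cannot do raises robot.Unreachable and nothing moves.
- robot.close_job(): hands the job in; it is judged then, once.
The state is a dict: "time_s": time; "joint_pos": joint angles; "qvel": joint speeds; "effort": joint torques, N m; "tcp_pos": TCP position; "tool_rot": TCP orientation; "contact_force": force on the tool from outside, world axes, zero at the start; "torque": the same for the moment, N m; "opening": opening from 0.0 (shut) to 1.0 (fully open); "gripper_force": force on a finger pad.
Only numpy, scipy, OpenCV 4.12 (cv2) and the standard library are available. Lean on these libraries where they do the work, as an engineer would, in place of code of your own. Each camera call takes 0.05 s, during which the arm holds its last target. There are 200 camera calls.

## Working session

There is one attempt and no reset: what is moved stays moved. The work goes in short steps, each a Python script; the robot and the scene stay as the last script left them, time stands still between calls to the robot, and variables do not carry over. Pictures are saved under pics/ and viewed, at most 14 in all, crops included, and the job is handed in when it is done.

```bash
mkdir -p pics
cat > h.py <<'E'
import numpy as np, cv2
from cell import robot
def save(n,im): cv2.imwrite(f'pics/{n}.png',im[...,::-1])
def cam(n):
    s=robot.sense(); im,d=robot.camera(n); c=robot.get_calibration(n); K=np.array(c['mtx'],float)
    if 'mount' in c:
        T=np.eye(4); T[:3,:3]=s['tool_rot']; T[:3,3]=s['tcp_pos']; W=T@np.array(c['mount'])
    else:
        R=cv2.Rodrigues(np.array(c['rvec'],float))[0]; t=np.array(c['tvec'],float).ravel()
        W=np.eye(4); W[:3,:3]=R.T; W[:3,3]=-R.T@t
    return im,d,K,W
def ray(K,W,uv,z):
    uv=np.atleast_2d(uv).astype(float); r=np.c_[uv,np.ones(len(uv))]@np.linalg.inv(K).T@W[:3,:3].T
    return W[:3,3]+r*((z-W[2,3])/r[:,2])[:,None]
def cloud(d,K,W):
    v,u=np.mgrid[:d.shape[0],:d.shape[1]]; p=np.stack([u,v,np.ones_like(u)],-1)@np.linalg.inv(K).T*d[...,None]
    return p@W[:3,:3].T+W[:3,3]
E
python3 - <<'E'
from h import *
for n in ['scene','top']:
    im,d,K,W=cam(n); save(n+'0',im); np.savez(n+'0.npz',im=im,d=d,K=K,W=W); print(n,W[:3,3].round(),W[:3,2].round(2),K[0,0])
im,d,K,W=cam('wrist'); save('wrist0',im); np.savez('wrist0.npz',im=im,d=d,K=K,W=W);print(W.round(2)); print(robot.get_calibration('wrist')['mount'])
print(robot.sense())
E
```

```text
scene [1194. -618.  808.] [-0.58  0.49 -0.65] 464.47725790548327
top [ 378.  -31. 1002.] [ 0.11 -0.   -0.99] 446.1249037784884
[[ 3.2000e-01  9.1000e-01  2.8000e-01  1.4420e+02]
 [ 9.5000e-01 -3.0000e-01 -1.0000e-01  6.8950e+02]
 [-0.0000e+00  3.0000e-01 -9.6000e-01  3.8316e+02]
 [ 0.0000e+00  0.0000e+00  0.0000e+00  1.0000e+00]]
[[ 4.05330813e-04 -9.55110206e-01 -2.96250453e-01  8.33725537e+01]
 [ 9.99999885e-01  4.62995895e-04 -1.24493777e-04 -3.52888956e-01]
 [ 2.56068021e-04 -2.96250368e-01  9.55110284e-01 -1.69788682e+02]
 [ 0.00000000e+00  0.00000000e+00  0.00000000e+00  1.00000000e+00]]
{'time_s': 0.15, 'joint_pos': array([ 1.21267723e+00,  3.79291552e-01,  1.73464080e+00,  5.34911017e-06,
        1.02849923e+00, -3.33009291e-02]), 'qvel': array([-0.00055903, -0.00206264, -0.00069031, -0.00024392, -0.00062634,
        0.00272847]), 'effort': array([-5.53522550e-04, -7.64108062e+01, -4.34651542e+01,  6.50332449e-02,
        4.10230667e-02, -8.31220746e-05]), 'tcp_pos': array([223.29541768, 663.11407599, 213.43940842]), 'tool_rot': array([[-9.47707886e-01,  3.19138958e-01, -2.98347317e-04],
       [ 3.19139096e-01,  9.47707562e-01, -7.84101102e-04],
       [ 3.25088002e-05, -8.38313090e-04, -9.99999648e-01]]), 'contact_force': array([-0.37487649, -0.52251319,  0.99776655]), 'torque': array([ 0.02330561,  0.07905553, -0.03965489]), 'gripper_force': 0.0, 'opening': 0.9998370480924016}
```

View pics/top0.png

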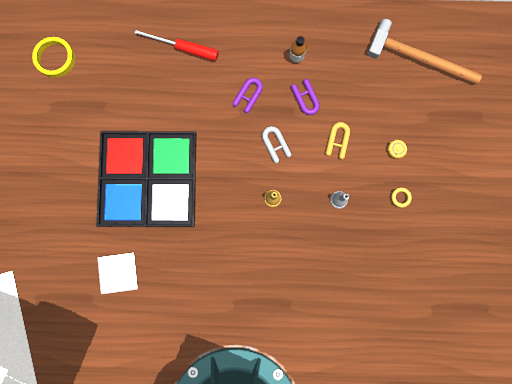

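View pics/scene0.png

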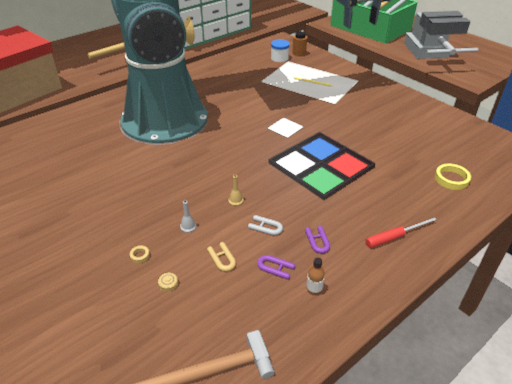

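The top view (up is +x, left is +y) shows the tray at (98–196, 131–226): red (124,155), green (171,155), blue (123,202) and white (170,202). The loose white square at (117,273) lies further left, so the tray's white pad is the one meant. The brass parts are the mouthpiece (273,198), slide (339,140), cap (397,149) and ring (401,197). The nickel look-alikes are at (277,145) and (340,200), and the yellow ring at (52,56) is a distractor. The scene view shows the same layout.

```bash
cat >> h.py <<'E'
def blobs(im,lo,hi,amin=40):
    h=cv2.cvtColor(im,cv2.COLOR_RGB2HSV); m=cv2.inRange(h,np.array(lo),np.array(hi))
    m=cv2.morphologyEx(m,cv2.MORPH_CLOSE,np.ones((3,3)))
    n,l,st,c=cv2.connectedComponentsWithStats(m)
    return [(c[i],st[i],l==i) for i in range(1,n) if st[i,4]>=amin]
COL=dict(brass=((20,90,60),(33,255,255)),red=((0,200,120),(4,255,255)),green=((50,120,80),(80,255,255)),
 blue=((98,120,80),(118,255,255)),white=((0,0,215),(180,30,255)))
def tri(K1,W1,a,K2,W2,b):
    P=[K@np.linalg.inv(W)[:3] for K,W in((K1,W1),(K2,W2))]
    X=cv2.triangulatePoints(P[0],P[1],np.array(a,float).reshape(2,1),np.array(b,float).reshape(2,1)); return (X[:3]/X[3]).ravel()
E
python3 - <<'E'
from h import *
D={n:np.load(n+'0.npz') for n in('top','scene','wrist')}
print('Kw',D['wrist']['K'].round(1).tolist())
for c,(lo,hi) in COL.items():
    B={n:blobs(D[n]['im'],lo,hi) for n in('top','scene')}
    for ct,st,_ in B['top']:
        best=None
        for cs,ss,_ in B['scene']:
            X=tri(D['top']['K'],D['top']['W'],ct,D['scene']['K'],D['scene']['W'],cs)
            Pc=np.linalg.inv(D['top']['W'])@np.r_[X,1]; q=D['top']['K']@Pc[:3]; e=np.linalg.norm(q[:2]/q[2]-ct)
            if best is None or e<best[0]: best=(e,X.round(1),cs.round(),ss[4])
        print(c,ct.round(1),st[2:],'xy@10',ray(D['top']['K'],D['top']['W'],ct,10)[0,:2].round(1),best)
E
```

```text
Kw [[300.7, 0.0, 253.3], [0.0, 300.7, 197.8], [0.0, 0.0, 1.0]]
brass [52.8 56.5] [ 43  41 814] xy@10 [783.1 441.6] (np.float64(0.6715279843718773), array([781.8, 440.3,  10.4]), array([452., 176.]), np.int32(635))
brass [338.6 138.7] [ 24  37 376] xy@10 [ 607.5 -219.9] (np.float64(0.2221896503445752), array([ 607.5, -220.6,    8.5]), array([222., 257.]), np.int32(299))
brass [397.1 148.8] [ 19  19 271] xy@10 [ 587.8 -352.8] (np.float64(0.43057400788835304), array([ 586.9, -352.9,   12.1]), array([167., 280.]), np.int32(244))
brass [401.1 197.1] [ 21  19 189] xy@10 [ 478.1 -360.6] (np.float64(0.2775075751471443), array([ 477.5, -360.4,   12. ]), array([139., 253.]), np.int32(140))
brass [272.5 197.8] [ 17  17 216] xy@10 [469.  -72.9] (np.float64(0.36117702324266554), array([468.4, -73.5,  11.8]), array([235., 198.]), np.int32(147))
red [194.8  48.8] [ 44  21 382] xy@10 [811.  114.8] None
green [170.6 155.5] [  37   36 1300] xy@10 [558.7 158.9] (np.float64(84.60500635696755), array([569.4, 134.2, 454.1]), array([377.,  20.]), np.int32(2114))
blue [122.6 202.3] [  38   37 1346] xy@10 [4
[... 800 characters left out ...]
3075770915480675), array([294.2, 265.1,   2.1]), array([285., 127.]), np.int32(367))
white [  8.  283.7] [ 18  27 349] xy@10 [266.1 499. ] (np.float64(2.329681121799372), array([268.8, 505.7,   5.1]), array([332.,  98.]), np.int32(121))
white [  3.4 374.1] [ 13  18 111] xy@10 [ 77.3 491.8] (np.float64(8.317801082341903), array([-144.3,  820.5, -658.3]), array([295., 163.]), np.int32(478))
white [192.2 372.1] [ 8  9 53] xy@10 [90.9 90.5] (np.float64(29.564723397393077), array([ -732.9,   729.6, -3220.3]), array([258., 347.]), np.int32(295))
white [277.6 374.1] [10 11 90] xy@10 [ 91.3 -91.8] (np.float64(71.51074013765697), array([ -753.3,   355. , -3255.9]), array([258., 347.]), np.int32(295))
```

```bash
cat >> h.py <<'E'
def down(psi): c,s=np.cos(psi),np.sin(psi); return np.array([[c,s,0],[s,-c,0],[0,0,-1.]])
E
python3 - <<'E'
from h import *
for i,p in enumerate([(480,230,200),(480,170,200),(520,-110,200),(520,-290,200)]):
    (robot.goto if i%2==0 else lambda a,b:robot.servo_line(a,b))(p,down(np.pi)); robot.wait(0.3)
    im,d,K,W=cam('wrist'); np.savez(f'w{i}.npz',im=im,d=d,K=K,W=W); save(f'w{i}',im)
print(robot.sense()['time_s'],robot.sense()['joint_pos'])
a=np.hstack([np.load(f'w{i}.npz')['im'] for i in (0,3)]); save('w03',cv2.resize(a,(800,300)))
a=[np.load(f'w{i}.npz') for i in range(4)]
for p,q in((0,1),(2,3)):
  p,q=a[p],a[q]
  for c,(lo,hi) in COL.items():
    Q=[b for b in blobs(q['im'],lo,hi,150)]
    for ct,st,_ in blobs(p['im'],lo,hi,150):
        best=None
        for cs,ss,_ in Q:
            X=tri(p['K'],p['W'],ct,q['K'],q['W'],cs); r=np.linalg.inv(p['W'])@np.r_[X,1]; e=p['K']@r[:3]; e=np.linalg.norm(e[:2]/e[2]-ct)
            if best is None or e<best[0]: best=(round(e,2),X.round(1),cs.round(),ss[4])
        print(c,ct.round(1),st[2:],best)
E
```

```text
6.375 [-5.47524045e-01  2.34158730e-01  1.95760644e+00 -7.35638897e-06
  9.49707055e-01 -2.11864770e+00]
brass [ 84.8 305.1] [ 22  38 250] (np.float64(0.14), array([-133947.8,  118132.4,  179194.2]), array([ 85., 305.]), np.int32(256))
brass [421.2 304.7] [ 23  37 246] (np.float64(0.44), array([362.4, 199.7, 415.2]), array([ 85., 305.]), np.int32(256))
brass [381.6 344.4] [ 268   23 3581] (np.float64(0.03), array([-10772.7,  -6035.8,  12259.1]), array([380., 344.]), np.int32(3376))
red [285.3 218.7] [  62   57 1766] (np.float64(1.37), array([ 581.2,  283.2, -100.2]), array([321., 221.]), np.int32(2105))
green [202.9 231.1] [  66   59 3183] (np.float64(0.53), array([567.8, 158.5, -21.4]), array([245., 232.]), np.int32(3535))
blue [279.8 150.2] [  69   68 4511] (np.float64(0.03), array([449.1, 261.6,   5.4]), array([329., 150.]), np.int32(4499))
white [287.8  22. ] [  78   51 3328] (np.float64(0.05), array([310.8, 266.9,   1.4]), array([343.,  22.]), np.int32(3327))
white [193.1 152.3] [  71   68 4416] (np.float64(0.14), array([451.8, 156.3,   3.8]), array([242., 152.]), np.int32(4383)
[... 577 characters left out ...]
rray([308., 234.]), np.int32(697))
brass [416.6 294.3] [ 25  49 276] (np.float64(0.03), array([ 6240.5,  5129.7, -7920.3]), array([422., 294.]), np.int32(252))
brass [ 85.  306.4] [ 23  32 225] (np.float64(1.32), array([-11949.9,  10739.3,  16861.6]), array([ 82., 304.]), np.int32(166))
brass [377.4 344.6] [ 267   23 3428] (np.float64(0.21), array([-152.2, -429.3,  995.2]), array([307., 345.]), np.int32(1065))
green [464.2 203.2] [  75   62 3908] None
white [478.9 119.7] [  71   72 4527] (np.float64(5.28), array([ 416.3, -347.9,  695.1]), array([308., 130.]), np.int32(598))
white [281.3 241.8] [ 42  36 550] (np.float64(5.62), array([600.9, -73.8,   9.5]), array([419., 231.]), np.int32(1120))
```

View pics/w03.png

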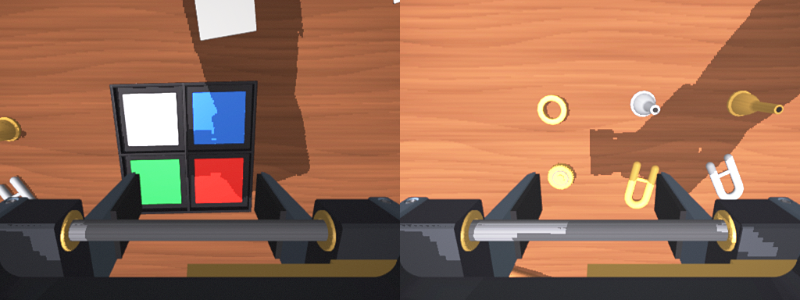

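The wrist views show the tray pads at about (150,118), (218,120), (155,180) and (218,180) in the left half of the picture. The right half shows ring (552,109), nickel mouthpiece (645,104), brass mouthpiece (745,103, shank tip 778,109), cap (562,177), brass slide (640,183) and nickel slide (727,178). The gripper hides the bottom of the image. Next I'll refine the parts from the depth points in all views.

```bash
cat > loc.py <<'E'
from h import *
def locate(files):
  for n in files:
    q=np.load(n); P=cloud(q['d'],q['K'],q['W'])
    ok=q['d']>0
    for nm,(x,y,zl,zh) in dict(mouth=(469,-73,50,90),slide=(607,-220,7,18),cap=(587,-353,10,17),ring=(478,-360,9,18),nick=(470,-225,50,90)).items():
        m=ok&(np.hypot(P[...,0]-x,P[...,1]-y)<58)&(P[...,2]>zl)&(P[...,2]<zh)
        if m.sum()<8: print(n,nm,'few',m.sum()); continue
        X=P[m]; (c,r)=cv2.minEnclosingCircle(X[:,:2].astype(np.float32)); (rc,wh,a)=cv2.minAreaRect(X[:,:2].astype(np.float32))
        print(n,nm,m.sum(),'mean',X.mean(0).round(1),'zmax',X[:,2].max().round(1),'circ',np.round(c,1),round(r,1),'rect',np.round(rc,1),np.round(wh,1),round(a,1))
if __name__=='__main__': locate(['top0.npz','scene0.npz','w2.npz','w3.npz'])
E
python3 loc.py
python3 - <<'E'
from h import *
q=np.load('top0.npz')
for c in('green','blue','white'):
    for ct,st,m in blobs(q['im'],*COL[c],1200):
        P=cloud(q['d'],q['K'],q['W'])[m]; print(c,P.mean(0).round(1), cv2.minAreaRect(P[:,:2].astype(np.float32)))
    
h=cv2.cvtColor(q['im'],cv2.COLOR_RGB2HSV)[155,124]; print(h)
E
```

```text
top0.npz mouth 33 mean [468.6 -72.3  77.3] zmax 86.0 circ [469.1 -72.9] 5.7 rect [469.1 -72.1] [10.3  9.5] 0.6
top0.npz slide 414 mean [ 607.  -219.2   11.7] zmax 17.5 circ [ 605.  -219.1] 42.8 rect [ 606.1 -219.4] [43.9 82.4] 77.9
top0.npz cap 217 mean [ 587.6 -351.7   14.6] zmax 17.0 circ [ 587.9 -352.8] 21.7 rect [ 587.9 -352. ] [39.1 40.4] 4.3
top0.npz ring 187 mean [ 478.3 -360.1   13.3] zmax 18.0 circ [ 478.6 -360.2] 22.0 rect [ 478.7 -359.8] [42.5 42.7] 27.6
top0.npz nick 40 mean [ 469.4 -220.1   76.3] zmax 87.1 circ [ 469.8 -221.3] 5.7 rect [ 469.1 -221.1] [ 9.8 10. ] 86.9
scene0.npz mouth 52 mean [470.5 -75.7  68.4] zmax 85.2 circ [468.9 -74.7] 7.2 rect [469.4 -74.1] [10.2 13.9] 52.1
scene0.npz slide 318 mean [ 608.5 -222.7   10.6] zmax 16.4 circ [ 604.4 -218.9] 43.0 rect [ 605.5 -221.7] [43.6 82.5] 77.0
scene0.npz cap 223 mean [ 588.7 -355.2   14. ] zmax 16.9 circ [ 587.5 -353.4] 21.9 rect [ 587.7 -353.1] [41.1 41.3] 11.6
scene0.npz ring 159 mean [ 477.7 -361.8   12.5] zmax 16.6 circ [ 477.2 -360.6] 23.3 rect [ 477.7 -361.3] [43.5 43.1] 20.9
scene0.npz nick 64 mean [ 471.4 
[... 1060 characters left out ...]
] zmax 15.2 circ [ 476.4 -359.5] 21.8 rect [ 476.5 -359.3] [42.6 42.8] 33.3
w3.npz nick 205 mean [ 467.5 -223.3   75.7] zmax 84.9 circ [ 468.4 -221.9] 6.1 rect [ 467.9 -221.9] [10.8 11.4] 2.1
green [558.9 159.1   9. ] ((506.187744140625, 73.310302734375), (311.17657470703125, 109.4847640991211), 58.39155197143555)
blue [450.2 260.7  10.1] ((439.1393127441406, 136.61647033691406), (344.47802734375, 89.41754150390625), 84.46324920654297)
white [454.2 155.4  12.6] ((443.05322265625, 83.16153717041016), (245.37313842773438, 91.59416198730469), 80.6946029663086)
white [295.1 264.2   6.8] ((315.5771484375, 135.86172485351562), (81.37005615234375, 348.2926330566406), 9.09556770324707)
[  1 191 255]
```

```bash
cat >> h.py <<'E'
H=190
TA=0.0365
PAD=dict(white=(453.5,156.0),blue=(449.8,261.3),green=(558.9,159.6),red=(555.2,264.9))
def st(t):
    s=robot.sense(); print(t,'t',round(s['time_s'],1),'tcp',s['tcp_pos'].round(1),'open',round(s['opening'],3),'fz',s['contact_force'].round(1),'grip',round(s['gripper_force'],1))
def pick(xy,z,psi,force):
    R=down(psi); robot.goto((*xy,H),R); robot.servo_line((*xy,z+30),max_speed=200); robot.servo_line((*xy,z),max_speed=50); st('down')
    robot.grasp(force); st('grasp'); robot.servo_line((*xy,z+15),max_speed=50); robot.servo_line((*xy,H),max_speed=200); st('lifted')
def place(xy,z,psi,zmin):
    R=down(psi); robot.goto((*xy,H),R); robot.servo_line((*xy,z+25),max_speed=200); robot.wait(.3)
    r=robot.servo_line((*xy,zmin),max_speed=25,until_force=6); robot.wait(.2); st(f'placed {r}')
    robot.ungrasp(); st('open'); robot.servo_line((*xy,z+40),max_speed=80); robot.servo_line((*xy,H),max_speed=250)
E
python3 - <<'E'
from h import *
pick((468.4,-73.2),47,np.pi,20)
im,d,K,W=cam('wrist'); save('held1',im)
place(PAD['red'],55,np.pi+TA,52)
im,d,K,W=cam('top'); save('top1',im); np.savez('top1.npz',im=im,d=d,K=K,W=W)
P=cloud(d,K,W); m=(np.hypot(P[...,0]-555,P[...,1]-265)<45)&(P[...,2]>50)&(P[...,2]<95); print(P[m].mean(0),m.sum())
E
```

```text
down t 8.7 tcp [468.4 -73.2  47. ] open 1.001 fz [-0.4  1.3  0.3] grip 0.0
grasp t 9.9 tcp [468.3 -73.2  46.9] open 0.129 fz [ 0.1 -0.8 -1. ] grip 20.0
lifted t 11.2 tcp [467.8 -73.1 189. ] open 0.129 fz [ 0.3  0.6 -1.5] grip 20.0
placed True t 14.7 tcp [555.1 265.   53.6] open 0.125 fz [-1.8  0.9  6. ] grip 20.0
open t 16.0 tcp [554.6 264.7  53. ] open 1.001 fz [ 0.7  0.1 -0.2] grip 0.0
[554.21067366 260.67335172  74.40197857] 55
```

View pics/top1.png

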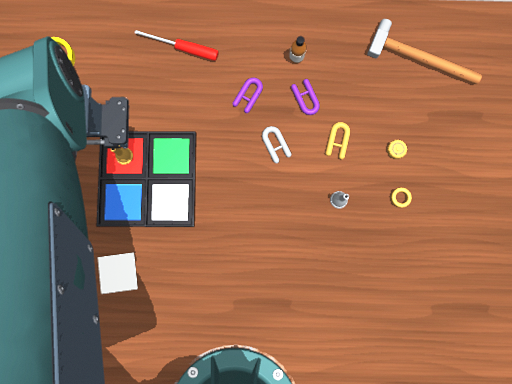

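The mouthpiece stands upright on the red pad at about (123,155). Next is the slide. Fully open fingers (118 mm) don't fit in a 100 mm bay, so I'll release it with the fingertips just above the wall tops.

```bash
cat >> h.py <<'E'
def release(xy,z,psi,zmin=None):
    "lower to z, optionally feel down to zmin, open, retreat"
    R=down(psi); robot.goto((*xy,H),R); robot.servo_line((*xy,z+25),max_speed=200); robot.servo_line((*xy,z),max_speed=30); robot.wait(.4); st('at')
    robot.ungrasp(); st('open'); robot.servo_line((*xy,z+40),max_speed=80); robot.servo_line((*xy,H),max_speed=250)
E
python3 - <<'E'
from h import *
pick((605.2,-219.8),4,np.pi-0.218,30)
im,d,K,W=cam('wrist'); save('held2',im)
release(PAD['blue'],17.5,np.pi+TA)
im,d,K,W=cam('wrist'); save('w_slide',im); np.savez('w5.npz',im=im,d=d,K=K,W=W)
P=cloud(d,K,W); m=(np.hypot(P[...,0]-450,P[...,1]-261)<47)&(P[...,2]>14)&(P[...,2]<25); print(P[m].mean(0),P[m][:,2].max(),cv2.minAreaRect(P[m][:,:2].astype(np.float32)))
E
```

```text
down t 20.7 tcp [ 605.2 -219.8    4. ] open 1.0 fz [ 0.3 -0.1  0.4] grip 0.0
grasp t 21.5 tcp [ 605.2 -219.8    4. ] open 0.473 fz [0.6 0.2 0.2] grip 30.0
lifted t 22.9 tcp [ 604.5 -219.5  188.7] open 0.479 fz [-0.   0.2 -1.4] grip 30.0
at t 27.1 tcp [449.9 261.3  17.6] open 0.475 fz [-0.2  0.6 -0.9] grip 30.0
open t 27.9 tcp [449.8 261.3  17.5] open 1.002 fz [-0.8 -0.1  0.8] grip 0.0
[448.20420529 260.85401051  17.5146479 ] 21.08334138733869 ((448.95477294921875, 260.7154846191406), (81.99313354492188, 43.52921676635742), 2.0011239051818848)
```

View pics/w_slide.png

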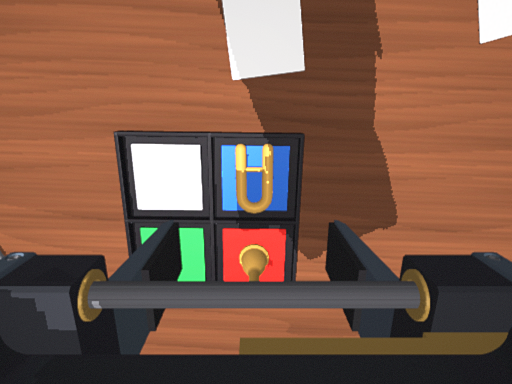

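The slide lies flat and aligned in the centre of the blue pad at (255,178), within about 1 mm. The mouthpiece is centred on red at (254,258). Next are the cap and the ring.

Run:
```python
from h import *
s=robot.sense
pick((587.0,-352.4),8.5,np.pi/2,30)
assert s()['opening']>0.3
release(PAD['green'],17.3,np.pi/2+TA)
pick((477.3,-360.0),8,np.pi/2,25)
assert s()['opening']>0.3
release(PAD['white'],17.3,np.pi/2+TA)
robot.goto((520,-60,220),down(np.pi)); st('end')
for n in('top','scene'):
    im,d,K,W=cam(n); save(n+'_end',im); np.savez(n+'_end.npz',im=im,d=d,K=K,W=W); P=cloud(d,K,W)
    for c,(x,y) in PAD.items():
        m=(np.hypot(P[...,0]-x,P[...,1]-y)<46)&(P[...,2]>(55 if c=='red' else 16))&(P[...,2]<100); print(n,c,(x,y),P[m].mean(0).round(1),P[m][:,2].max().round(1),np.round(cv2.minAreaRect(P[m][:,:2].astype(np.float32))[0],1),cv2.minAreaRect(P[m][:,:2].astype(np.float32))[1])
```

```text
down t 33.2 tcp [ 587.  -352.4    8.5] open 1.0 fz [-0.   0.4 -0.1] grip 0.0
grasp t 34.1 tcp [ 587.  -352.4    8.5] open 0.439 fz [0.1 0.7 1. ] grip 30.0
lifted t 35.5 tcp [ 586.3 -352.   188.6] open 0.44 fz [ 0.6 -0.2 -1.5] grip 30.0
at t 39.6 tcp [558.9 159.6  17.4] open 0.438 fz [0.  1.3 0.2] grip 30.0
open t 40.5 tcp [558.9 159.6  17.3] open 1.005 fz [ 0.2 -0.5 -0.2] grip 0.0
down t 45.4 tcp [ 477.4 -360.     8. ] open 1.001 fz [-0.3 -0.8  0.4] grip 0.0
grasp t 46.2 tcp [ 477.3 -360.     8. ] open 0.466 fz [-0.8  0.7  0.4] grip 25.0
lifted t 47.7 tcp [ 476.7 -359.5  188.8] open 0.468 fz [ 0.3  0.3 -0.8] grip 25.0
at t 51.8 tcp [453.5 156.   17.4] open 0.467 fz [ 0.9  0.2 -0.4] grip 25.0
open t 52.7 tcp [453.5 156.   17.3] open 1.002 fz [-0.6 -0.2  0.5] grip 0.0
end t 55.8 tcp [519.7 -59.7 219.4] open 0.999 fz [ 0.7  0.2 -0.2] grip 0.0
top white (453.5, 156.0) [455.8 154.8  20.4] 25.4 [455.1 154.8] (42.040184020996094, 41.66913604736328)
top blue (449.8, 261.3) [451.9 259.4  18.9] 24.6 [450.2 258.8] (79.99451446533203, 42.5831298828125)
top green (558.9, 159.6) [560.6 158.3  22. ] 27.0 [561.2 158.6] (39.34891891479492, 41.1488151550293)
top red (555.2, 264.9) [555.1 261.3  80.2] 92.9 [556.  262.4] (11.341222763061523, 10.638897895812988)
scene white (453.5, 156.0) [456.4 152.6  19. ] 22.6 [455.  153.4] (42.03055191040039, 41.7103385925293)
scene blue (449.8, 261.3) [451.4 256.2  17.9] 20.8 [449.9 255.4] (77.64057159423828, 42.119903564453125)
scene green (558.9, 159.6) [561.4 155.4  20.2] 24.1 [560.2 157.3] (38.61179733276367, 38.0763053894043)
scene red (555.2, 264.9) [556.9 259.7  73.3] 91.6 [555.8 260.8] (12.531892776489258, 13.295978546142578)
```

View pics/top_end.png

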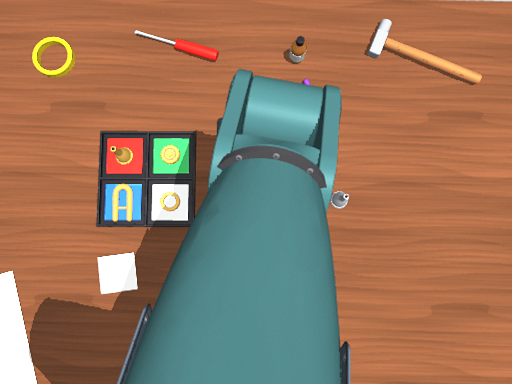

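View pics/scene_end.png

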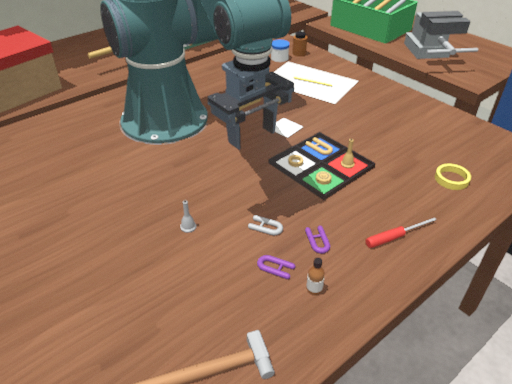

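All four brass parts sit on their pads: in the top view, mouthpiece (122,155), cap (170,154), slide (122,202) and ring (170,202). In the scene view the nickel parts are where they were, at (187,217) and (265,225).

```bash
python3 -c "
from h import *
print(robot.close_job())"
```

```text
the job is handed in; nothing more can be done
None
```

I placed the four brass parts on their pads in the order listed, the right way up and within a few mm of centre in the final camera check, left the nickel pieces undisturbed, and handed the job in at about 56 s.

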